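# Load a cartridge in the test socket and clamp it with the swing lever

## Robot

A 7-joint arm with a two-finger parallel gripper is mounted at the origin on a cart in front of the work surface, level with it; the furniture and walls round the work are solid. World frame = base frame: x ahead of the robot, y to its left, z up, the work surface at z = 0. Lengths are in mm, angles in rad, forces in N, time in s.
With the tool pointing down it reaches from about 425 to 925 mm from the base axis. Payload 6.8 kg.
Tool frame: the origin (TCP) lies where the fingers leave the gripper's body, on its centre line; the fingertips stand 80 mm ahead of it and the grasp point (between the pads) lies 61 mm ahead of it; z points along the fingers, y is the line along which they close (so a half turn about z gives the same grasp; the last joint's range is limited). The gripper opens to 88 mm and grips with 3 to 60 N. Pads are 20 mm wide; open, the fingers measure 115 mm over their backs; the gripper's body (75 mm by 178 mm) begins 61 mm behind the grasp point.
Start: joints at [-1.413, 0.477, 0.022, 1.555, -0.011, 1.109, -0.083], TCP at [177.306, 651.312, 302.664] pointing down, gripper open.
Joint ranges: [-2.96, 2.96], [-0.34, 2.1], [-1.41, 1.46], [0.24, 2.44], [-1.37, 4.51], [0.17, 1.92], [-2.96, 2.96]. Speed limits (rad/s): [2.39, 2.39, 3.14, 3.14, 3.14, 3.14, 3.14].

## Interface

Orientations are given as a unit quaternion [w, x, y, z].
In Python, from station import arm, vision gives the robot as it stands.
- The arm moves only by the tool jog_arm, never from a script. Its argument "rows" is a list of rows, each a list of 7 numbers: the shift along the tool's x, y, z in units of 10 cm (1.0 is 10 cm), then the turn, a rotation vector about the tool's x, y, z in units of 120 degrees (1.0 is 120 degrees), then the opening, from 0 (shut) to 1 (fully open). A call has 1 to 8 rows; each row is the pose to reach, as a shift and turn from the pose commanded when the call began, along the tool's axes at that moment; what a row does not reach only later rows make up. A row lasts 1/8 s, in which the tool goes at most 62.5 mm and 10.7 degrees, less where a joint would pass 70% of its speed; a pose out of reach is approached as far as the arm can. A call with a number of a shift or a turn outside -1 to 1 is refused whole. A call with a gripper value outside its range is refused whole. The fingers move at their own pace and stop on an object; "force" is the grip in N (left out, the last holds). Time passes only in rows, so rows that repeat a pose let the fingers close. It gives the time, the measured TCP pose, the force, the opening and the grip force at its end, in the units of the state.
- arm.get_state(): the state, without advancing time (a new reading comes with each control period).
- vision.capture(name): name is "side" or "top"; returns (picture, depth): 420x560x3 uint8, red, green, blue; 420x560 float32, mm along the optical axis (not along the pixel's ray), 0 where there is no reading.
- vision.calibration(name): a dict with "camera_matrix" (3x3 intrinsics, pixels), "position" and "rotation" of the camera in the world. Camera axes: x right, y down, z forward; pixel columns grow to the right and rows downward; lengths in mm; the calibration is good to about 2 mm. A picture is of the moment at which its call begins. calibration takes no time and is no camera call.
- arm.hand_in(): hands the job in; it is judged then, once.
The state is a dict: "time_s": time; "joint_pos": joint angles; "joint_vel": joint speeds; "effort": joint torques, N m; "eef_pos": TCP position; "eef_rot": TCP orientation; "force": force on the tool from outside, world axes, zero at the start; "ft_torque": the same for the moment, N m; "opening": opening from 0.0 (shut) to 1.0 (fully open); "finger_force": force on a finger pad.
Only numpy, scipy, OpenCV 4.12 (cv2) and the standard library are available. Lean on these libraries where they do the work, as an engineer would, in place of code of your own. Each camera call takes 0.05 s, during which the arm holds its last target. There are 200 camera calls.

## Task

Lift the dust cover off the test socket and set it down gently, right way up, on the bare worktop clear of the socket. Swing the socket's clamp lever fully open, bring the cartridge into the socket and push it fully home, then swing the lever fully shut behind it. Do not knock or shift the tape roll, beaker, timer or vial, and leave the cover standing where you set it.

Things in the scene. Friction and masses are not known exactly. Their poses are not given: they have to be found in the camera images.
- socket: Fixed socket: grey floor plate 225 x 160 x 12 mm (x -130 to +95, y -80 to +80) with a dark steel bay on its far part. Origin: worktop level, on the bay's centre line; x points into the bay, y left, z up. The cartridge's floor is at z = 12 mm; the plate before the bay's mouth is a flat loading ledge with low rails (to z = 19 mm) along the front part of its side edges.
- bay_mouth (a point): Middle of the bay's open front at floor height, at (-21, 0, 12) mm in the socket's frame. The bay is 54 mm wide (inner faces y = +-27, outer +-40, wall tops z = 36 mm), flared to about 65 mm at the mouth; its rear stop is at socket x = +72 mm, top at z = 42 mm.
- lever (a joint): Clamp lever about its upright pivot, rad: 0 = fully shut (along socket +y, across the bay's mouth), growing anticlockwise seen from above, over the ledge and out to the right; along socket -x at 1.57, fully open at its stop at 2.2. Stays where left; starts nearly shut under the cover. Its nose stands 2 mm behind a home cartridge, so it shuts only on one that is home.
- lever_pivot (a point): Pivot of the lever, at (-30, -55, 30) mm in the socket's frame; lever bar 14 mm wide, 10 mm thick, z from 25 to 35 mm.
- lever_post (a point): Top of the upright round black post, 15 mm diameter, on the lever's free end, 110 mm from the pivot; the post rises from z = 35 to 66 mm and can be pushed sideways. The point turns with the lever.
- cover: Loose white dust cover, 150 x 140 x 62 mm (x, y, z), 0.22 kg, open underneath, walls 3 mm; at the start it stands on the socket's plate over the bay and the lever. Origin: centre of its lower rim; z up.
- cover_handle (a point): Middle of the cover's grey bar handle, 84 mm above the cover's lower rim; the bar is 16 mm wide (along the cover's x) and 16 mm high, 78 mm long along the cover's y, with a 14 mm gap beneath it between two feet.
- cartridge: Loose plain grey cartridge, 90 x 50 x 28 mm (x, y, z), 0.18 kg, starts flat on the worktop to the left or right of the socket. Origin: centre of its underside, x along its length. Either end may go in first. Home when its origin lies 27 mm in front of the socket's origin along socket x (end face on the rear stop).
- tape_roll: Bystander: roll of masking tape lying flat, 100 mm across, 25 mm high; origin under its centre. On the other side of the socket from the cartridge.
- small_beaker: Bystander: glass beaker, 56 mm across, 74 mm high; origin under its centre.
- timer: Bystander: flat timer 64 x 62 x 16 mm; origin under its centre.
- vial: Bystander: capped vial, 23 mm across, 49 mm high; origin under its centre.

How it is judged (in metres and radians):
On the way, in this order (a step that is already met when the one before it is completed fails the run):
1. the cover stands on the worktop clear of the socket, let go (height (world z) of cover below 0.006 m and angle between cover's own z axis and vertical below 0.08 rad and horizontal distance between cover and socket above 0.14 m and contact force between cover and socket below 0.01 N and contact force between the fingers and cover below 0.01 N and linear speed of cover below 0.03 m/s), for 0.2 s.
2. the lever has been swung open past 1.9 rad (value of joint lever above 1.9 rad), for 0.1 s.
3. the cartridge lies home in the bay, within 6 mm of the rear stop (x of cartridge in the frame of socket between 0.021 and 0.033 m and y of cartridge in the frame of socket between -0.006 and 0.006 m and z of cartridge in the frame of socket below 0.016 m and angle between the x axis of cartridge and the x axis of socket, either way round below 0.08 rad and angle between cartridge's own z axis and vertical below 0.08 rad), for 0.2 s.
At the end, for the whole second after the job is handed in: The cartridge lies flat in the bay within 6 mm of the rear stop, the lever is shut behind it (under 0.1 rad), and the cover stands right way up on the worktop, its centre over 140 mm from the socket's origin and not touching the socket; all at rest (all of step 1 and all of step 3 and value of joint lever below 0.1 rad and linear speed of cartridge below 0.03 m/s and velocity of joint lever below 0.1 rad/s).
It fails at once if the cover is dropped or flung down (faster than 0.6 m/s within 30 mm of the worktop) (height (world z) of cover below 0.03 m and linear speed of cover above 0.6 m/s).
It fails at once if the tape roll is shifted by more than 20 mm (distance of tape_roll from where it was at the start of the episode above 0.02 m).
It fails at once if the beaker is shifted by more than 20 mm (distance of small_beaker from where it was at the start of the episode above 0.02 m).
It fails at once if the timer is shifted by more than 20 mm (distance of timer from where it was at the start of the episode above 0.02 m).
It fails at once if the vial is shifted by more than 20 mm (distance of vial from where it was at the start of the episode above 0.02 m).
It also fails if it takes over 72 s, if anything falls off the work surface, if the arm or the gripper's body presses on something with over 40 N, if the wrist force passes 120 N, or if a joint passes its speed limit or range.

## Working session

There is one attempt and no reset: what is moved stays moved. The work goes in short steps, Python scripts to look and compute and a tool call to move; the robot and the scene stay as the last step left them, time stands still between calls to the robot, and variables do not carry over. Pictures are saved under pics/ and viewed, at most 10 in all, crops included, and the job is handed in when it is done.

Besides the shell and the picture viewer there is one more tool, called after "Emit:" in YAML: its name, and indented under it one key for each argument. jog_arm: Moves the arm, as the interface text tells. Shifts and turns lie within -1 to 1; 1 stands for 10 cm of shift or 120 degrees of turn. Its arguments: {"type":"object","properties":{"rows":{"type":"array"},"force":{"type":"number"}},"required":["rows"]}

```bash
mkdir -p pics; ls; cat > h.py <<'E'
import numpy as np, cv2
from station import arm, vision
def cap(n,save=None):
    im,d=vision.capture(n)
    np.savez(f'{n}.npz',im=im,d=d)
    if save: cv2.imwrite(f'pics/{save}.png',im[:,:,::-1])
    return im,d
def cal(n):
    c=vision.calibration(n); return np.array(c['camera_matrix']),np.array(c['position']).ravel(),np.array(c['rotation'])
def cloud(n,d):
    K,p,R=cal(n); v,u=np.mgrid[:d.shape[0],:d.shape[1]]
    P=np.stack([(u-K[0,2])/K[0,0]*d,(v-K[1,2])/K[1,1]*d,d],-1)
    return P@R.T+p
def ray(n,uv,z):
    K,p,R=cal(n); uv=np.atleast_2d(uv).astype(float)
    r=np.c_[(uv[:,0]-K[0,2])/K[0,0],(uv[:,1]-K[1,2])/K[1,1],np.ones(len(uv))]@R.T
    return p+r*((z-p[2])/r[:,2])[:,None]
E
python3 - <<'E'
from h import *
for n in('top','side'):
    im,d=cap(n,n+'0'); K,p,R=cal(n); print(n,K.tolist(),p,R.tolist(),(d>0).mean())
print(arm.get_state())
E
```

```text
pics
top [[408.10588264300037, 0.0, 277.16471926235295], [0.0, 408.10588264300037, 211.4307938841215], [0.0, 0.0, 1.0]] [ 347.54031127   49.29830396 1148.91700396] [-0.07903945033927964, 0.737385140981607, -0.6672197696539469, 0.0695248022833159] 0.9960204081632653
side [[539.1789494160622, 0.0, 286.6626057642693], [0.0, 539.1789494160622, 207.5629287607038], [0.0, 0.0, 1.0]] [  97.62864065 1244.10084453  777.74749237] [0.09619794816674654, -0.16883472454050213, 0.8455546653055239, -0.49727064918201647] 0.9752380952380952
{'time_s': 0.1, 'joint_pos': array([-1.41308458,  0.47773234,  0.02233162,  1.55631789, -0.01148408,
        1.10926354, -0.08310438]), 'joint_vel': array([ 0.00061159, -0.00207693,  0.00044288, -0.00129312,  0.0014203 ,
       -0.00059197, -0.00068123]), 'effort': array([ 3.28916052e-03, -5.84085202e+01,  1.53947778e+00, -2.73310107e+01,
       -5.42009692e-02,  1.31616599e-02,  7.48510843e-05]), 'eef_pos': array([177.21195991, 650.91594428, 301.78327643]), 'eef_rot': array([-4.34549384e-05,  1.32498598e-01,  9.91182873e-01, -7.95315677e-04]), 'force': array([-0.67724577, -0.50994473,  0.28607181]), 'ft_torque': array([-0.02056463, -0.04708304,  0.03601037]), 'finger_force': 0.0, 'opening': 0.9999922645996868}
```

```bash
python3 - <<'E'
s=open('h.py').read()
s=s.replace("np.array(c['rotation'])","Rot(c['rotation'])").replace("def cap(","from scipy.spatial.transform import Rotation\ndef Rot(q): q=np.array(q); return Rotation.from_quat(q[[1,2,3,0]]).as_matrix()\ndef cap(",1)
open('h.py','w').write(s)
E
python3 - <<'E'
from h import *
for n in('top','side'):
    d=np.load(n+'.npz')['d'];P=cloud(n,d)
    print(n,cal(n)[2].round(2).tolist());
    for uv in [(100,100),(280,210),(450,100),(280,350),(100,350),(450,350)]: print(uv,P[uv[1],uv[0]].round())
E
```

```text
top [[0.1, -0.97, 0.21], [-0.99, -0.1, 0.02], [-0.0, -0.21, -0.98]]
(100, 100) [884. 651.   2.]
(280, 210) [581.  68.  75.]
(450, 100) [ 794. -272.  351.]
(280, 350) [ 133.   21. -703.]
(100, 350) [  40.  835. -797.]
(450, 350) [ 199. -748. -795.]
side [[-0.92, -0.19, 0.33], [-0.38, 0.45, -0.81], [0.01, -0.87, -0.49]]
(100, 100) [893. 360. 415.]
(280, 210) [591.  86.  68.]
(450, 100) [148. 669. 601.]
(280, 350) [410. 510.   9.]
(100, 350) [750. 638.  -4.]
(450, 350) [  98.  123. -219.]
```

View pics/top0.png

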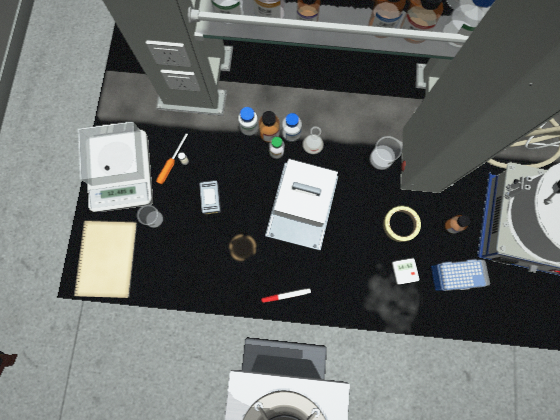

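View pics/side0.png

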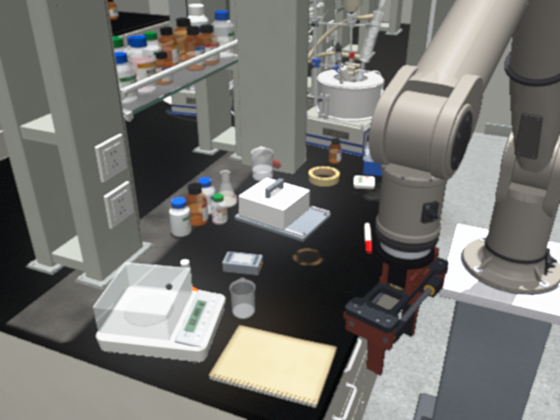

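```bash
cat > seg.py <<'E'
from h import *
def blobs(P,lo,hi,box,minn=25):
    x,y,z=P[...,0],P[...,1],P[...,2]
    m=((z>lo)&(z<hi)&(x>box[0])&(x<box[1])&(y>box[2])&(y<box[3])).astype(np.uint8)
    n,l,s,c=cv2.connectedComponentsWithStats(m)
    for i in range(1,n):
        if s[i,4]<minn: continue
        q=P[l==i]; r=cv2.minAreaRect(q[:,:2].astype(np.float32))
        print(c[i].round(),s[i,4],'xy',np.round(r[0]),'size',np.round(r[1]),'ang',round(r[2],1),'z',np.percentile(q[:,2],[5,50,95]).round(1))
E
python3 - <<'E'
from seg import *
d=np.load('top.npz')['d'];P=cloud('top',d)
B=(330,900,-450,600)
for lo,hi in((6,19),(19,34),(34,64),(65,82),(82,130)):
    print(lo,hi); blobs(P,lo,hi,B)
w=P[230:260,200:235].reshape(-1,3); print('table',np.median(w,0),w[:,2].std())
E
python3 - <<'E'
import cv2,numpy as np
im=np.load('top.npz')['im'][130:290,140:420,::-1]
cv2.imwrite('pics/c0.png',cv2.resize(im,None,fx=2.8,fy=2.8,interpolation=cv2.INTER_CUBIC))
E
```

```text
6 19
[195. 106.] 155 xy [887. 366.] size [180.  23.] ang 89.2 z [ 6.3  9.8 17.9]
[403. 145.] 45 xy [ 828. -272.] size [110.   3.] ang 0.9 z [ 7.5 11.9 18.4]
[179. 147.] 64 xy [752. 388.] size [12. 98.] ang 70.0 z [ 8.  12.9 18.4]
[291. 139.] 27 xy [814.  57.] size [17. 51.] ang 4.9 z [ 6.9 12.1 18.5]
[313. 149.] 62 xy [793.  -9.] size [41. 60.] ang 5.5 z [ 7.8 13.9 18.5]
[375. 165.] 30 xy [ 760. -193.] size [58. 17.] ang 46.0 z [ 7.9 11.9 17.5]
[167. 172.] 79 xy [675. 408.] size [15. 81.] ang 72.0 z [11.  15.6 18.7]
[297. 226.] 1531 xy [615.   8.] size [160. 224.] ang 81.1 z [ 8.1 11.9 16.2]
[416. 189.] 68 xy [ 694. -324.] size [114.  24.] ang 76.6 z [ 6.7 13.  18.4]
[149. 215.] 38 xy [543. 439.] size [15. 42.] ang 59.4 z [ 6.6 10.7 17.7]
[160. 221.] 30 xy [530. 410.] size [22. 50.] ang 71.3 z [ 6.8 14.3 18.3]
[410. 217.] 43 xy [ 610. -294.] size [68. 24.] ang 50.3 z [ 7.1 12.8 18.1]
[109. 255.] 3079 xy [422. 535.] size [188. 139.] ang 3.2 z [ 6.9 10.1 13.6]
[447. 228.] 31 xy [ 589. -408.] size [40. 14.] ang 36.3 z [ 7.8 12.1 17.6]
[392. 236.] 35 xy [ 553. -255.] size [71. 17.] ang 5
[... 3917 characters left out ...]
05.5 119.9]
[421. 159.] 601 xy [ 765. -286.] size [222.  95.] ang 29.9 z [ 84.8 107.6 127.6]
[292. 120.] 167 xy [833.  60.] size [36. 38.] ang 81.1 z [ 84.3 103.7 106.8]
[112. 153.] 2842 xy [691. 544.] size [147. 148.] ang 13.7 z [ 92.9 112.4 116.1]
[316. 131.] 73 xy [803.  -8.] size [28. 28.] ang 63.4 z [ 85.4  99.3 105.5]
[277. 141.] 73 xy [771.  96.] size [27. 28.] ang 9.5 z [82.8 84.8 87.1]
[390. 147.] 153 xy [ 779. -211.] size [71. 71.] ang 86.0 z [83.1 90.  95.7]
[307. 188.] 197 xy [643.   3.] size [78. 17.] ang 81.2 z [ 93.1 102.9 106.2]
[464. 221.] 106 xy [ 598. -421.] size [28. 30.] ang 60.9 z [84.1 87.4 90.8]
table [ 4.79598685e+02  2.36991693e+02 -5.00338083e-02] 79.12759563191099
```

View pics/c0.png

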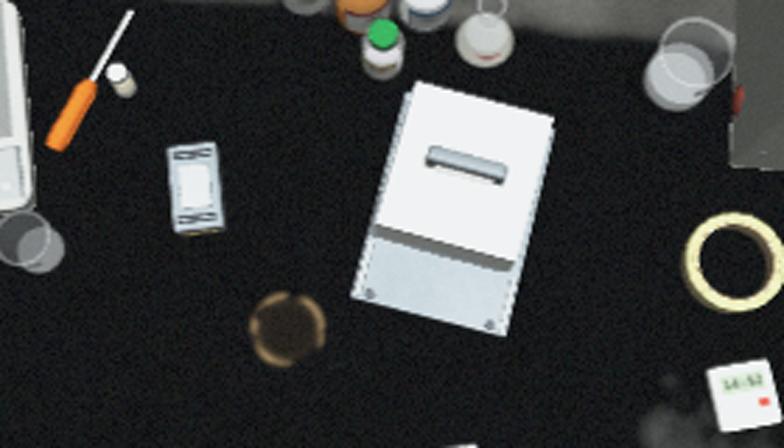

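The top crop shows the cover over the socket (centre pixel 305,200), with the ledge in front of it. The cartridge is on the left (209,197). The tape roll (403,223) and timer (405,271) are on the right, the beaker (150,216) and vial (184,158) on the left. The sizes match the given ones. I'll move to above the handle.

Emit:
jog_arm:
  rows:
    - [-0.12,-0.1,0,0,0,0.087,1]
    - [-0.25,-0.2,0,0,0,0.175,1]
    - [-0.37,-0.3,0,0,0,0.262,1]
    - [-0.5,-0.4,0,0,0,0.35,1]
    - [-0.62,-0.5,0,0,0,0.437,1]
    - [-0.75,-0.6,0,0,0,0.525,1]
    - [-0.87,-0.7,0,0,0,0.612,1]
    - [-1,-0.81,0,0,0,0.7,1]
  force: 25

```text
time_s: 1.1
eef_pos: [252.6, 546.3, 302.2]
eef_rot: [0.0, 0.764, 0.646, -0.0]
force: [-0.0, -0.0, 0.9]
opening: 0.999
finger_force: 0.0
```

Emit:
jog_arm:
  rows:
    - [-0.3,0.3,0,0,0,0,1]
    - [-0.6,0.6,0,0,0,0,1]
    - [-0.95,0.94,0,0,0,0,1]

```text
time_s: 1.48
eef_pos: [330.3, 437.1, 302.3]
eef_rot: [0.0, 0.761, 0.648, -0.0]
force: [-0.2, -0.3, 0.7]
opening: 0.996
finger_force: 0.0
```

```bash
cat > plan.py <<'E'
from h import *
import sys
th=np.deg2rad(-9.0); O=np.array([632.3,5.3])
def w2s(p): c,s=np.cos(th),np.sin(th); d=np.array(p[:2])-O; return np.array([c*d[0]+s*d[1],-s*d[0]+c*d[1]])
def s2w(p): c,s=np.cos(th),np.sin(th); return O+np.array([c*p[0]-s*p[1],s*p[0]+c*p[1]])
def plan(x,y,z,psi=None):
    "delta in units (tool axes) from measured pose to TCP target; psi = world yaw of tool y, deg"
    s=arm.get_state(); R=Rot(s['eef_rot']); d=R.T@(np.array([x,y,z])-s['eef_pos'])
    cur=np.rad2deg(np.arctan2(R[1,1],R[0,1])); dp=0 if psi is None else (cur-psi+90)%180-90
    print('t',round(s['time_s'],2),'at',s['eef_pos'].round(1),'psi',round(cur,1),'tilt',R[:,2].round(3),'j7',s['joint_pos'][6].round(2),'op',round(s['opening'],3),'F',s['force'].round(1))
    print('shift',(d/100).round(3),'turn z',round(dp/120,3))
if __name__=='__main__': plan(*map(float,sys.argv[1:]))
E
python3 plan.py 643 3 300 -9
```

```text
t 1.48 at [330.3 437.1 302.3] psi -9.2 tilt [-0. -0. -1.] j7 -1.07 op 0.996 F [-0.2 -0.3  0.7]
shift [-3.787  3.779  0.024] turn z -0.001
```

Emit:
jog_arm:
  rows:
    - [-0.3,0.3,0,0,0,0,1]
    - [-0.6,0.6,0,0,0,0,1]
    - [-0.95,0.95,0,0,0,0,1]

```text
time_s: 1.85
eef_pos: [408.9, 328.1, 302.4]
eef_rot: [-0.0, 0.761, 0.648, -0.0]
force: [0.4, 0.5, 0.4]
opening: 1.001
finger_force: 0.0
```

Emit:
jog_arm:
  rows:
    - [-0.3,0.3,0,0,0,0,1]
    - [-0.6,0.6,0,0,0,0,1]
    - [-0.95,0.95,0,0,0,0,1]

```text
time_s: 2.22
eef_pos: [487.4, 219.2, 302.4]
eef_rot: [-0.0, 0.761, 0.648, -0.0]
force: [0.5, -0.2, 0.3]
opening: 1.001
finger_force: 0.0
```

Emit:
jog_arm:
  rows:
    - [-0.3,0.3,0.1,0,0,0,0.6]
    - [-0.6,0.6,0.2,0,0,0,0.6]
    - [-0.95,0.95,0.4,0,0,0,0.6]

```text
time_s: 2.6
eef_pos: [566.5, 110.6, 262.6]
eef_rot: [-0.0, 0.761, 0.649, 0.001]
force: [0.2, 0.2, -0.0]
opening: 0.698
finger_force: 0.0
```

Emit:
jog_arm:
  rows:
    - [-0.3,0.3,0.1,0,0,0,0.6]
    - [-0.6,0.6,0.2,0,0,0,0.6]
    - [-0.93,0.93,0.4,0,0,0,0.6]
    - [-0.93,0.93,0.4,0,0,0,0.6]

```text
time_s: 3.1
eef_pos: [642.6, -0.1, 220.9]
eef_rot: [0.0, 0.764, 0.646, -0.002]
force: [-0.6, 0.3, 0.6]
opening: 0.599
finger_force: 0.0
```

```bash
python3 plan.py 643 3 160 -9
```

```text
t 3.1 at [ 6.426e+02 -1.000e-01  2.209e+02] psi -9.6 tilt [-0.002 -0.003 -1.   ] j7 0.02 op 0.599 F [-0.6  0.3  0.6]
shift [ 0.034 -0.     0.609] turn z -0.005
```

Emit:
jog_arm:
  rows:
    - [0.03,0,0.3,0,0,0,0.6]
    - [0.03,0,0.5,0,0,0,0.6]
    - [0.03,0,0.61,0,0,0,0.6]
    - [0.03,0,0.61,0,0,0,0]
    - [0.03,0,0.61,0,0,0,0]
    - [0.03,0,0.61,0,0,0,0]
    - [0.03,0,0.61,0,0,0,0]

```text
time_s: 3.98
eef_pos: [643.4, 7.3, 162.3]
eef_rot: [0.0, 0.762, 0.648, 0.001]
force: [0.8, -0.3, -0.4]
opening: 0.182
finger_force: 0.5
```

```bash
python3 plan.py 460 200 260 -9; python3 -c "
from h import *;print(arm.get_state()['finger_force'])"
```

```text
t 3.98 at [643.4   7.3 162.3] psi -9.2 tilt [ 0.001  0.    -1.   ] j7 0.06 op 0.182 F [ 0.8 -0.3 -0.4]
shift [ 1.609 -2.118 -0.979] turn z -0.002
0.5376120284199715
```

Emit:
jog_arm:
  rows:
    - [0,0,0,0,0,0,0]
    - [0,0,0,0,0,0,0]
    - [0,0,-0.1,0,0,0,0]
    - [0,0,-0.3,0,0,0,0]
    - [0,0,-0.55,0,0,0,0]
    - [0,0,-0.8,0,0,0,0]
    - [0,0,-1,0,0,0,0]
    - [0,0,-1,0,0,0,0]
  force: 30

```text
time_s: 4.97
eef_pos: [643.7, 7.2, 263.7]
eef_rot: [0.001, 0.762, 0.648, 0.001]
force: [0.1, 0.9, -3.3]
opening: 0.18
finger_force: 30.0
```

```bash
python3 plan.py 460 200 260 -9; python3 - <<'E'
from h import *
print(arm.get_state()['finger_force']); cap('side','side1')
E
```

```text
t 4.97 at [643.7   7.2 263.7] psi -9.2 tilt [ 0.003  0.001 -1.   ] j7 -0.0 op 0.18 F [ 0.1  0.9 -3.3]
shift [ 1.609 -2.122  0.033] turn z -0.002
29.984785616397858
```

View pics/side1.png

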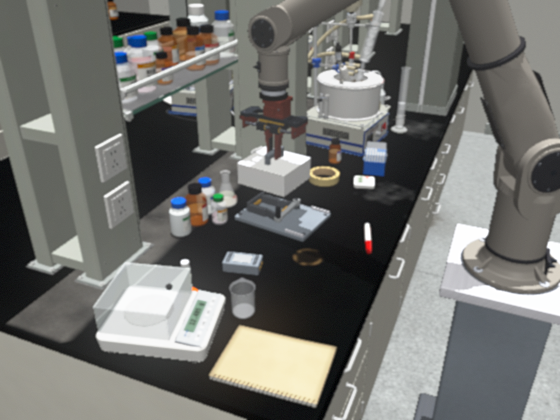

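The cover is held level at pixel (275,170), and the bay and lever are exposed at (280,210). I'll carry it to the front left.

Emit:
jog_arm:
  rows:
    - [0.1,-0.13,0,0,0,0,0]
    - [0.27,-0.35,0,0,0,0,0]
    - [0.45,-0.6,0,0,0,0,0]
    - [0.62,-0.82,0,0,0,0,0]

```text
time_s: 5.52
eef_pos: [569.8, 83.2, 260.4]
eef_rot: [-0.001, 0.761, 0.648, -0.001]
force: [-0.4, 1.4, -1.7]
opening: 0.181
finger_force: 30.0
```

Emit:
jog_arm:
  rows:
    - [0.18,-0.23,0,0,0,0,0]
    - [0.36,-0.46,0,0,0,0,0]
    - [0.5,-0.65,0,0,0,0,0]

```text
time_s: 5.9
eef_pos: [513.5, 143.0, 260.5]
eef_rot: [-0.001, 0.761, 0.649, -0.001]
force: [0.1, 0.3, -1.3]
opening: 0.183
finger_force: 30.0
```

Emit:
jog_arm:
  rows:
    - [0.18,-0.23,0.1,0,0,0,0]
    - [0.34,-0.45,0.2,0,0,0,0]
    - [0.49,-0.65,0.35,0,0,0,0]
    - [0.49,-0.65,0.5,0,0,0,0]
    - [0.49,-0.65,0.7,0,0,0,0]
    - [0.49,-0.65,0.85,0,0,0,0]
    - [0.49,-0.65,0.85,0,0,0,0]

```text
time_s: 6.78
eef_pos: [459.0, 199.3, 175.4]
eef_rot: [0.0, 0.762, 0.648, -0.001]
force: [1.0, -0.1, -2.1]
opening: 0.18
finger_force: 30.0
```

```bash
python3 plan.py 460 200 150.3 -9
```

```text
t 6.78 at [459.  199.3 175.4] psi -9.3 tilt [-0.002 -0.002 -1.   ] j7 -0.42 op 0.18 F [ 1.  -0.1 -2.1]
shift [0.009 0.009 0.251] turn z -0.002
```

Emit:
jog_arm:
  rows:
    - [0,0,0.08,0,0,0,0]
    - [0,0,0.15,0,0,0,0]
    - [0,0,0.21,0,0,0,0]
    - [0,0,0.24,0,0,0,0]
    - [0,0,0.255,0,0,0,0]
    - [0,0,0.255,0,0,0,0]

```text
time_s: 7.52
eef_pos: [459.7, 200.2, 151.2]
eef_rot: [0.0, 0.762, 0.648, 0.0]
force: [0.2, 0.6, -1.4]
opening: 0.176
finger_force: 30.0
```

```bash
python3 - <<'E'
from seg import *
im,d=cap('side'); P=cloud('side',d); s=arm.get_state(); print(s['eef_pos'],s['force'])
x,y,z=[P[...,i] for i in range(3)]
m=(abs(x-460)<110)&(abs(y-200)<110)&(im.min(-1)>150)&(z<75)
print('cover lowest z',np.percentile(z[m],[1,5,50,95,99]))
E
```

```text
[459.66568367 200.21365386 151.23977338] [-0.22302027 -0.6541076  -2.37367844]
cover lowest z [ 3.13870369  9.1409135  59.49892826 63.00826998 64.3593184 ]
```

Emit:
jog_arm:
  rows:
    - [0,0,0.01,0,0,0,0]
    - [0,0,0.02,0,0,0,0]
    - [0,0,0.03,0,0,0,0]
    - [0,0,0.03,0,0,0,0]

```text
time_s: 8.07
eef_pos: [459.8, 200.2, 150.2]
eef_rot: [-0.001, 0.762, 0.648, 0.0]
force: [-8.3, -3.2, 25.5]
opening: 0.183
finger_force: 30.0
```

```bash
python3 plan.py 460 200 260 -9
```

```text
t 8.07 at [459.8 200.2 150.2] psi -9.3 tilt [-0.001  0.002 -1.   ] j7 -0.39 op 0.183 F [-8.3 -3.2 25.5]
shift [ 0.000e+00  1.000e-03 -1.099e+00] turn z -0.002
```

Emit:
jog_arm:
  rows:
    - [0,0,-0.015,0,0,0,0]
    - [0,0,-0.02,0,0,0,0.45]
    - [0,0,-0.02,0,0,0,0.45]
    - [0,0,-0.02,0,0,0,0.45]
    - [0,0,-0.02,0,0,0,0.45]
    - [0,0,-0.3,0,0,0,0.45]
    - [0,0,-0.6,0,0,0,0.45]
    - [0,0,-1,0,0,0,0.45]

```text
time_s: 9.07
eef_pos: [459.1, 199.9, 248.5]
eef_rot: [0.0, 0.762, 0.648, -0.001]
force: [0.8, -0.3, -0.2]
opening: 0.451
finger_force: 0.0
```

```bash
python3 - <<'E'
from seg import *
im,d=cap('top'); P=cloud('top',d)
im2=im[150:270,230:380,::-1]; cv2.imwrite('pics/c1.png',cv2.resize(im2,None,fx=5,fy=5,interpolation=cv2.INTER_CUBIC))
print(arm.get_state()['opening'])
for lo,hi in((8,17),(20,32),(32,46),(54,72)):
    print(lo,hi); blobs(P,lo,hi,(370,740,-120,320))
E
```

```text
0.4527083556684803
8 17
[302. 208.] 3358 xy [615.   7.] size [160. 226.] ang 81.1 z [ 8.9 11.9 15.4]
[304. 291.] 48 xy [375. -14.] size [11. 41.] ang 5.8 z [ 9.9 14.1 16.6]
20 32
[311. 175.] 37 xy [702.  -6.] size [54.  6.] ang 80.5 z [20.4 27.6 31. ]
[210. 185.] 112 xy [634. 277.] size [43. 51.] ang 10.0 z [22.9 27.4 30.8]
32 46
[306. 194.] 567 xy [651.   2.] size [125. 125.] ang 84.1 z [33.  36.1 42.1]
54 72
[282. 203.] 27 xy [605.  65.] size [13. 11.] ang 6.3 z [56.5 64.3 67.9]
[241. 254.] 1364 xy [453. 165.] size [ 76. 150.] ang 80.5 z [58.6 62.  65.4]
```

View pics/c1.png

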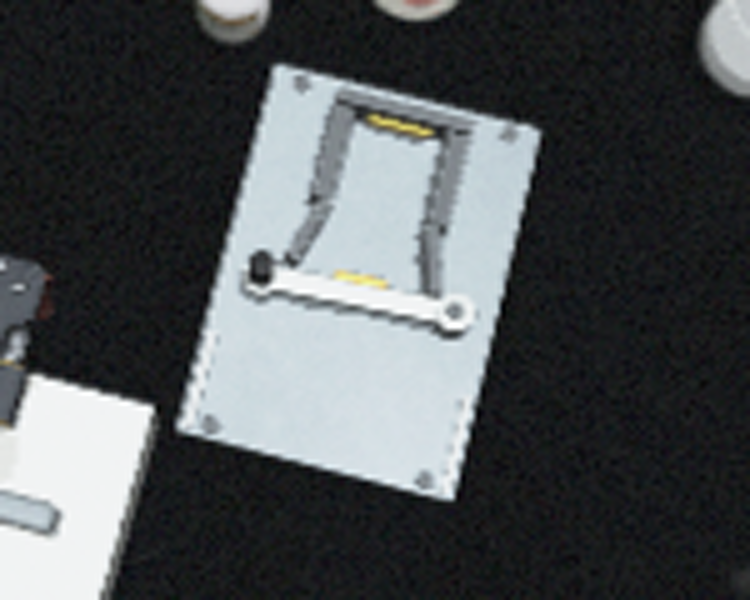

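The crop shows the bare socket, with the lever bar across the mouth. The post is at crop pixel (262,262) and the pivot at (455,313). The cover stands at lower left. Next I'll work out the lever numbers.

```bash
sed -i 's/O=np.array.*/O=np.array([632.3,5.0])/' plan.py; python3 - <<'E'
from plan import *
for n,uv,z in(('post',(230+262/5,150+259/5),66),('pivot',(230+455/5,150+313/5),35)):
    p=ray('top',uv,z)[0]; print(n,p.round(1),w2s(p).round(1))
phi0=0.06
def post(phi): return s2w((-30-110*np.sin(phi),-55+110*np.cos(phi)))
print('post',post(phi0)); plan(*post(phi0),180,-9+np.rad2deg(phi0))
# arc rows relative to start pose
def arc(a,b,n):
    p0=post(a); ps=np.deg2rad(-9)+a; tx=np.array([-np.sin(ps),np.cos(ps)]); ty=np.array([np.cos(ps),np.sin(ps)])
    for f in np.linspace(a,b,n+1)[1:]:
        d=(post(f)-p0)/100; print(round(f,3),[round(tx@d,3),round(ty@d,3),round(-np.rad2deg(f-a)/120,3)])
arc(.06,1.11,7); arc(1.11,2.16,7)
E
```

```text
post [606.   64.1  66. ] [-35.2  54.3]
pivot [593.3 -45.6  35. ] [-30.6 -56.1]
post [604.72744812  64.85223715]
t 9.12 at [461.6 200.6 253.4] psi -9.3 tilt [ 0.005  0.003 -1.   ] j7 -0.5 op 0.453 F [1.9 0.6 3.4]
shift [-1.111  1.628  0.736] turn z -0.031
0.21 [np.float64(-0.012), np.float64(-0.164), np.float64(-0.072)]
0.36 [np.float64(-0.049), np.float64(-0.325), np.float64(-0.143)]
0.51 [np.float64(-0.11), np.float64(-0.478), np.float64(-0.215)]
0.66 [np.float64(-0.192), np.float64(-0.621), np.float64(-0.286)]
0.81 [np.float64(-0.295), np.float64(-0.75), np.float64(-0.358)]
0.96 [np.float64(-0.416), np.float64(-0.862), np.float64(-0.43)]
1.11 [np.float64(-0.553), np.float64(-0.954), np.float64(-0.501)]
1.26 [np.float64(-0.012), np.float64(-0.164), np.float64(-0.072)]
1.41 [np.float64(-0.049), np.float64(-0.325), np.float64(-0.143)]
1.56 [np.float64(-0.11), np.float64(-0.478), np.float64(-0.215)]
1.71 [np.float64(-0.192), np.float64(-0.621), np.float64(-0.286)]
1.86 [np.float64(-0.295), np.float64(-0.75), np.float64(-0.358)]
2.01 [np.float64(-0.416), np.float64(-0.862), np.float64(-0.43)]
2.16 [np.float64(-0.553), np.float64(-0.954), np.float64(-0.501)]
```

Emit:
jog_arm:
  rows:
    - [-0.28,0.4,0,0,0,-0.01,0.45]
    - [-0.56,0.8,0,0,0,-0.031,0.45]
    - [-0.56,0.8,0,0,0,-0.031,0.45]

```text
time_s: 9.5
eef_pos: [531.7, 128.5, 248.3]
eef_rot: [0.001, 0.742, 0.67, 0.0]
force: [-1.1, 0.5, -0.6]
opening: 0.454
finger_force: 0.0
```

Emit:
jog_arm:
  rows:
    - [-0.28,0.4,0.2,0,0,0,0.45]
    - [-0.57,0.83,0.4,0,0,0,0.45]
    - [-0.57,0.83,0.7,0,0,0,0.45]
    - [-0.57,0.83,0.7,0,0,0,0.45]

```text
time_s: 10.0
eef_pos: [604.8, 67.9, 175.7]
eef_rot: [-0.002, 0.74, 0.672, -0.002]
force: [0.9, 0.4, 0.7]
opening: 0.448
finger_force: 0.0
```

```bash
python3 - <<'E'
from plan import *
plan(604.9,64.5,123,-5.6)
E
```

```text
t 10.0 at [604.8  67.9 175.7] psi -5.5 tilt [-0.006 -0.001 -1.   ] j7 0.0 op 0.448 F [0.9 0.4 0.7]
shift [-0.033  0.007  0.527] turn z 0.001
```

Emit:
jog_arm:
  rows:
    - [-0.02,0,0.25,0,0,0,0.45]
    - [-0.02,0,0.53,0,0,0,0.45]
    - [-0.02,0,0.53,0,0,0,0.27]
    - [-0.02,0,0.53,0,0,0,0.27]
    - [-0.02,0,0.53,0,0,0,0.27]

```text
time_s: 10.62
eef_pos: [607.2, 65.8, 126.7]
eef_rot: [0.0, 0.74, 0.672, 0.001]
force: [-0.6, -0.2, 0.3]
opening: 0.268
finger_force: 0.0
```

```bash
python3 plan.py 604.9 64.5 123 -5.6
```

```text
t 10.62 at [607.2  65.8 126.7] psi -5.5 tilt [ 0.002  0.001 -1.   ] j7 0.05 op 0.268 F [-0.6 -0.2  0.3]
shift [-0.015 -0.022  0.037] turn z 0.001
```

Emit:
jog_arm:
  rows:
    - [-0.01,-0.16,0.02,0,0,-0.072,0.27]
    - [-0.05,-0.32,0.02,0,0,-0.143,0.27]
    - [-0.11,-0.48,0.02,0,0,-0.215,0.27]
    - [-0.19,-0.62,0.02,0,0,-0.286,0.27]
    - [-0.295,-0.75,0.02,0,0,-0.358,0.27]
    - [-0.415,-0.86,0.02,0,0,-0.43,0.27]
    - [-0.555,-0.955,0.02,0,0,-0.5,0.27]
    - [-0.555,-0.955,0.02,0,0,-0.5,0.27]

```text
time_s: 11.62
eef_pos: [506.1, 18.4, 124.1]
eef_rot: [0.0, 0.307, 0.952, 0.0]
force: [-1.0, 0.2, -0.5]
opening: 0.271
finger_force: 0.0
```

```bash
python3 - <<'E'
from plan import *
def post(phi): return s2w((-30-110*np.sin(phi),-55+110*np.cos(phi)))
print(post(1.11)); plan(*post(1.11),123,-9+np.rad2deg(1.11))
for f in np.arange(1.26,2.2,.15): plan(*post(f),123,-9+np.rad2deg(f))
E
```

```text
[504.40327038  19.09374065]
t 11.62 at [506.1  18.4 124.1] psi 54.3 tilt [ 0.001  0.    -1.   ] j7 0.93 op 0.271 F [-1.   0.2 -0.5]
shift [ 0.018 -0.004  0.011] turn z -0.002
t 11.62 at [506.1  18.4 124.1] psi 54.3 tilt [ 0.001  0.    -1.   ] j7 0.93 op 0.271 F [-1.   0.2 -0.5]
shift [ 0.005 -0.168  0.011] turn z -0.074
t 11.62 at [506.1  18.4 124.1] psi 54.3 tilt [ 0.001  0.    -1.   ] j7 0.93 op 0.271 F [-1.   0.2 -0.5]
shift [-0.033 -0.329  0.01 ] turn z -0.146
t 11.62 at [506.1  18.4 124.1] psi 54.3 tilt [ 0.001  0.    -1.   ] j7 0.93 op 0.271 F [-1.   0.2 -0.5]
shift [-0.094 -0.482  0.01 ] turn z -0.217
t 11.62 at [506.1  18.4 124.1] psi 54.3 tilt [ 0.001  0.    -1.   ] j7 0.93 op 0.271 F [-1.   0.2 -0.5]
shift [-0.177 -0.624  0.01 ] turn z -0.289
t 11.62 at [506.1  18.4 124.1] psi 54.3 tilt [ 0.001  0.    -1.   ] j7 0.93 op 0.271 F [-1.   0.2 -0.5]
shift [-0.281 -0.752  0.01 ] turn z -0.361
t 11.62 at [506.1  18.4 124.1] psi 54.3 tilt [ 0.001  0.    -1.   ] j7 0.93 op 0.271 F [-1.   0.2 -0.5]
shift [-0.403 -0.863  0.01 ] turn z -0.432
t 11.62 at [506.1  18.4 124.1] psi 54.3 tilt [ 0.001  0.    -1.   ] j7 0.93 op 0.271 F [-1.   0.2 -0.5]
shift [-0.54  -0.955  0.01 ] turn z -0.504
```

Emit:
jog_arm:
  rows:
    - [0.0,-0.17,0.01,0,0,-0.074,0.27]
    - [-0.035,-0.33,0.01,0,0,-0.146,0.27]
    - [-0.095,-0.48,0.01,0,0,-0.217,0.27]
    - [-0.18,-0.625,0.01,0,0,-0.289,0.27]
    - [-0.28,-0.75,0.01,0,0,-0.36,0.27]
    - [-0.4,-0.865,0.01,0,0,-0.432,0.27]
    - [-0.54,-0.955,0.01,0,0,-0.504,0.27]
    - [-0.55,-0.97,0.01,0,0,-0.504,0.27]

```text
time_s: 12.62
eef_pos: [495.5, -92.4, 122.5]
eef_rot: [0.001, -0.213, 0.977, -0.0]
force: [0.4, 0.1, -0.5]
opening: 0.27
finger_force: 0.0
```

Emit:
jog_arm:
  rows:
    - [0,0,0,0,0,0,0.27]
    - [0,0,0,0,0,0,0.4]
    - [0,0,-0.3,0,0,0,0.4]
    - [0,0,-0.7,0,0,0,0.6]
    - [0,0,-1,0,0,0,1]
    - [0,0,-1,0,0,0,1]

```text
time_s: 13.38
eef_pos: [495.8, -91.1, 224.3]
eef_rot: [0.002, -0.216, 0.976, -0.001]
force: [-0.6, -0.4, 0.3]
opening: 0.703
finger_force: 0.0
```

```bash
python3 - <<'E'
from seg import *
from plan import *
im,d=cap('side','side2'); P=cloud('side',d)
cv2.imwrite('pics/c2.png',cv2.resize(im[130:330,150:400,::-1],None,fx=3,fy=3,interpolation=cv2.INTER_CUBIC))
blobs(P,20,32,(550,670,200,340))
s=arm.get_state(); print(s['force'])
plan(608,271.5,224,102.6)
E
```

```text
[242. 260.] 488 xy [611. 278.] size [91. 58.] ang 13.3 z [21.5 26.2 28.9]
[ 0.08649735 -0.95810034  0.69902649]
t 13.43 at [494.9 -91.1 222.8] psi 114.9 tilt [ 0.002 -0.    -1.   ] j7 2.02 op 0.745 F [ 0.1 -1.   0.7]
shift [-2.555  2.81  -0.01 ] turn z 0.103
```

View pics/c2.png

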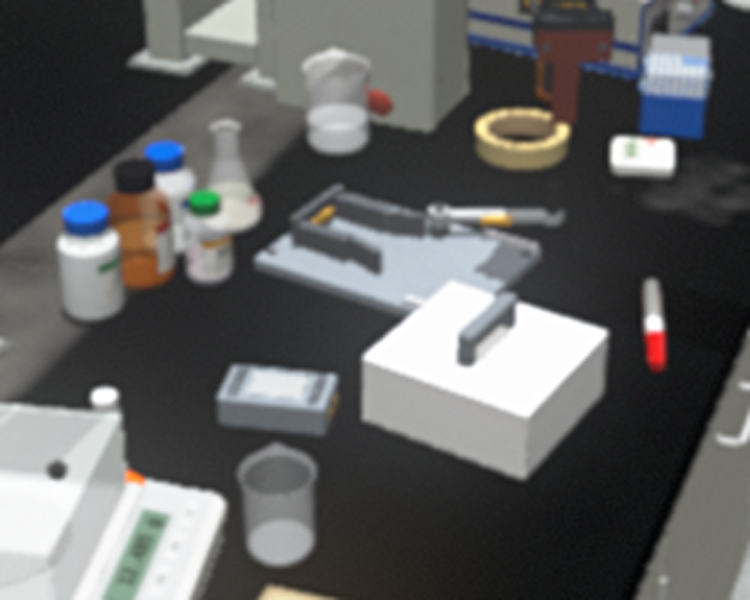

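The side crop shows the lever bar swung out to the right, with its post at crop pixel (555,217). The cover stands flat, and the cartridge is undisturbed at (278,395). Next is grasping the cartridge near its rear end.

```bash
python3 plan.py 583.7 266 190 102.6
```

```text
t 13.43 at [494.9 -91.1 222.8] psi 114.9 tilt [ 0.002 -0.    -1.   ] j7 2.02 op 0.745 F [ 0.1 -1.   0.7]
shift [-2.311  2.863  0.33 ] turn z 0.103
```

Emit:
jog_arm:
  rows:
    - [-0.26,0.3,0,0,0,0,1]
    - [-0.51,0.63,0,0,0,0,1]
    - [-0.77,0.95,0,0,0,0,1]

```text
time_s: 13.8
eef_pos: [523.5, 28.4, 220.6]
eef_rot: [-0.001, -0.216, 0.976, 0.0]
force: [-0.2, 0.5, 0.4]
opening: 0.997
finger_force: 0.0
```

Emit:
jog_arm:
  rows:
    - [-0.26,0.3,0,0,0,0,1]
    - [-0.51,0.63,0,0,0,0,1]
    - [-0.77,0.95,0,0,0,0,1]

```text
time_s: 14.18
eef_pos: [553.2, 147.1, 220.4]
eef_rot: [-0.001, -0.216, 0.976, -0.0]
force: [-0.1, -0.5, -0.4]
opening: 1.0
finger_force: 0.0
```

Emit:
jog_arm:
  rows:
    - [-0.26,0.3,0,0,0,0.05,1]
    - [-0.51,0.63,0.1,0,0,0.103,1]
    - [-0.77,0.96,0.33,0,0,0.103,1]
    - [-0.77,0.96,0.33,0,0,0.103,1]
    - [-0.77,0.96,0.33,0,0,0.103,1]

```text
time_s: 14.8
eef_pos: [582.6, 264.3, 187.8]
eef_rot: [-0.001, -0.11, 0.994, -0.001]
force: [-0.4, 0.0, 0.0]
opening: 0.999
finger_force: 0.0
```

```bash
python3 plan.py 583.7 266 84 102.6
```

```text
t 14.8 at [582.6 264.3 187.8] psi 102.6 tilt [-0.002 -0.002 -1.   ] j7 1.19 op 0.999 F [-0.4  0.   0. ]
shift [-0.017  0.016  1.038] turn z -0.0
```

Emit:
jog_arm:
  rows:
    - [-0.01,0.01,0.4,0,0,0,1]
    - [-0.01,0.01,0.8,0,0,0,1]
    - [-0.01,0.01,1,0,0,0,1]
    - [-0.01,0.01,1,0,0,0,1]
    - [-0.01,0.01,1,0,0,0,0]
    - [-0.01,0.01,1,0,0,0,0]
    - [-0.01,0.01,1,0,0,0,0]
    - [-0.01,0.01,1,0,0,0,0]

```text
time_s: 15.8
eef_pos: [584.2, 266.5, 89.6]
eef_rot: [0.0, -0.11, 0.994, 0.0]
force: [-0.7, -0.4, 0.5]
opening: 0.588
finger_force: 0.0
```

Emit:
jog_arm:
  rows:
    - [0,0,0,0,0,0,0]
    - [0,0,0,0,0,0,0]
    - [0,0,-0.2,0,0,0,0]
    - [0,0,-0.5,0,0,0,0]
    - [0,0,-0.8,0,0,0,0]
    - [0,0,-0.8,0,0,0,0]
  force: 30

```text
time_s: 16.55
eef_pos: [585.3, 267.0, 172.2]
eef_rot: [0.002, -0.11, 0.994, 0.001]
force: [0.1, -0.2, -2.6]
opening: 0.563
finger_force: 30.0
```

```bash
python3 - <<'E'
from plan import *
g=s2w((-70-28,0)); print(g); plan(*g,168,81)
print(arm.get_state()['finger_force'])
E
```

```text
[535.50654262  20.33057757]
t 16.55 at [585.3 267.  172.2] psi 102.6 tilt [ 0.005  0.002 -1.   ] j7 1.18 op 0.563 F [ 0.1 -0.2 -2.6]
shift [ 1.024 -2.299  0.034] turn z 0.18
29.99719351530075
```

Emit:
jog_arm:
  rows:
    - [0.1,-0.2,-0.1,0,0,0,0]
    - [0.22,-0.48,-0.2,0,0,0,0]
    - [0.34,-0.77,-0.2,0,0,0,0]

```text
time_s: 16.92
eef_pos: [566.9, 181.4, 189.0]
eef_rot: [-0.0, -0.109, 0.994, -0.0]
force: [-0.3, 0.3, -2.8]
opening: 0.569
finger_force: 30.0
```

Emit:
jog_arm:
  rows:
    - [0.11,-0.26,0,0,0,0,0]
    - [0.22,-0.51,0,0,0,0,0]
    - [0.34,-0.77,0,0,0,0,0]

```text
time_s: 17.3
eef_pos: [549.8, 98.6, 188.3]
eef_rot: [-0.001, -0.109, 0.994, -0.0]
force: [0.2, -0.2, -2.0]
opening: 0.571
finger_force: 30.0
```

Emit:
jog_arm:
  rows:
    - [0.11,-0.26,0,0,0,0.05,0]
    - [0.22,-0.51,0,0,0,0.1,0]
    - [0.34,-0.76,0,0,0,0.15,0]
    - [0.34,-0.76,0.1,0,0,0.18,0]
    - [0.34,-0.76,0.2,0,0,0.18,0]
    - [0.34,-0.76,0.2,0,0,0.18,0]

```text
time_s: 18.05
eef_pos: [533.5, 19.4, 167.9]
eef_rot: [-0.001, 0.078, 0.997, -0.0]
force: [-0.3, 0.1, -1.7]
opening: 0.566
finger_force: 30.0
```

```bash
python3 - <<'E'
from plan import *
from seg import blobs
g=s2w((-70-27.5,0)); print(g); plan(*g,105,81)
im,d=cap('top'); P=cloud('top',d)
blobs(P,90,125,(480,700,-60,100))
E
```

```text
[536.00038679  20.25236034]
t 18.05 at [533.5  19.4 167.9] psi 81.1 tilt [-0.003 -0.    -1.   ] j7 1.25 op 0.566 F [-0.3  0.1 -1.7]
shift [-0.025  0.013  0.629] turn z 0.001
```

Emit:
jog_arm:
  rows:
    - [-0.02,0.01,0.25,0,0,0,0]
    - [-0.02,0.01,0.45,0,0,0,0]
    - [-0.02,0.01,0.58,0,0,0,0]
    - [-0.02,0.01,0.63,0,0,0,0]
    - [-0.02,0.01,0.645,0,0,0,0]
    - [-0.02,0.01,0.645,0,0,0,0]

```text
time_s: 18.85
eef_pos: [537.2, 20.4, 105.1]
eef_rot: [0.0, 0.078, 0.997, 0.0]
force: [0.6, -0.0, -1.8]
opening: 0.568
finger_force: 30.0
```

```bash
python3 - <<'E'
from plan import *
g=s2w((-70-27.5,0)); plan(*g,102,81)
im,d=cap('top')
cv2.imwrite('pics/c3.png',cv2.resize(im[150:270,230:380,::-1],None,fx=5,fy=5,interpolation=cv2.INTER_CUBIC))
E
```

```text
t 18.85 at [537.2  20.4 105.1] psi 81.0 tilt [ 0.001  0.    -1.   ] j7 1.24 op 0.568 F [ 0.6 -0.  -1.8]
shift [ 0.011 -0.003  0.031] turn z 0.0
```

View pics/c3.png

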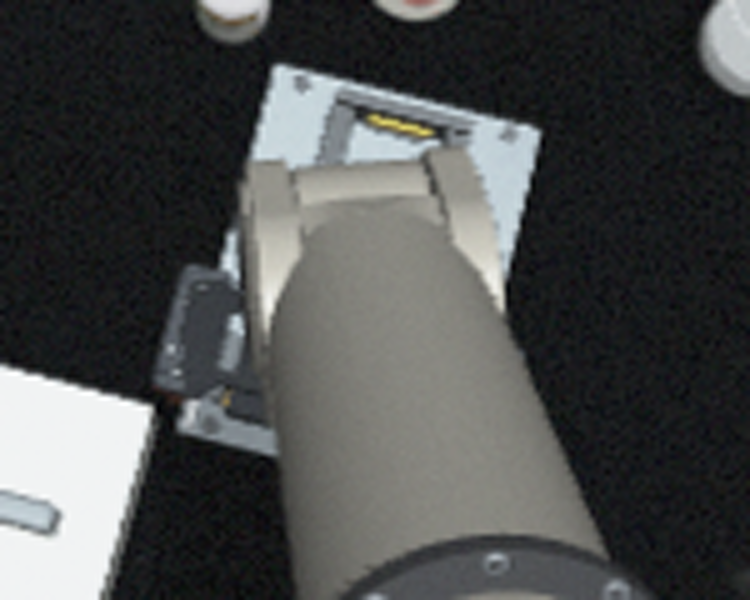

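The arm hides the ledge in this view, so I'll go on by force and pose. First I'll lower to the ledge, then slide forward.

Emit:
jog_arm:
  rows:
    - [0,0,0.015,0,0,0,0]
    - [0,0,0.03,0,0,0,0]
    - [0,0,0.03,0,0,0,0]

```text
time_s: 19.27
eef_pos: [536.8, 20.3, 101.6]
eef_rot: [0.0, 0.078, 0.997, 0.0]
force: [0.3, -0.4, -2.0]
opening: 0.571
finger_force: 30.0
```

```bash
python3 - <<'E'
from plan import *
g=s2w((-18-27.5,0)); plan(*g,102,81)
E
```

```text
t 19.27 at [536.8  20.3 101.6] psi 81.0 tilt [ 0.  0. -1.] j7 1.24 op 0.571 F [ 0.3 -0.4 -2. ]
shift [-0.512 -0.002 -0.004] turn z 0.0
```

Emit:
jog_arm:
  rows:
    - [-0.05,0,0,0,0,0,0]
    - [-0.12,0,0,0,0,0,0]
    - [-0.19,0,0,0,0,0,0]
    - [-0.26,0,0,0,0,0,0]
    - [-0.33,0,0,0,0,0,0]
    - [-0.4,0,0,0,0,0,0]
    - [-0.46,0,0,0,0,0,0]
    - [-0.46,0,0,0,0,0,0]

```text
time_s: 20.27
eef_pos: [582.7, 13.0, 101.6]
eef_rot: [0.0, 0.079, 0.997, 0.0]
force: [-0.3, -0.6, -1.6]
opening: 0.565
finger_force: 30.0
```

```bash
python3 - <<'E'
from plan import *
g=s2w((-18-27.5,0)); plan(*g,102,81)
print(w2s(arm.get_state()['eef_pos']),arm.get_state()['ft_torque'])
E
```

```text
t 20.27 at [582.7  13.  101.6] psi 81.0 tilt [ 0.  0. -1.] j7 1.26 op 0.565 F [-0.3 -0.6 -1.6]
shift [-0.047 -0.002 -0.004] turn z -0.0
[-50.22066823   0.16260496] [-0.02161677  0.05294794  0.04643054]
```

Emit:
jog_arm:
  rows:
    - [0,0,0.01,0,0,0,0]
    - [0,0,0.02,0,0,0,0]
    - [0,0,0.02,0,0,0,0.7]
    - [0,0,0.02,0,0,0,0.7]
    - [0,0,0.02,0,0,0,0.7]
    - [0,0,-0.25,0,0,0,0.7]
    - [0,0,-0.5,0,0,0,0.7]
    - [0,0,-0.5,0,0,0,0.7]

```text
time_s: 21.28
eef_pos: [583.3, 13.3, 153.2]
eef_rot: [0.002, 0.078, 0.997, 0.0]
force: [-0.2, 0.5, -0.5]
opening: 0.697
finger_force: 0.0
```

Emit:
jog_arm:
  rows:
    - [0.2,0,0,0,0,0,0]
    - [0.45,0,0,0,0,0,0]
    - [0.45,0,0,0,0,0,0]
    - [0.45,0,0,0,0,0,0]
    - [0.45,0,0,0,0,0,0]
    - [0.45,0,0,0,0,0,0]

```text
time_s: 22.02
eef_pos: [538.3, 20.1, 151.5]
eef_rot: [0.0, 0.079, 0.997, 0.0]
force: [0.8, -0.4, 0.5]
opening: 0.053
finger_force: 0.0
```

```bash
python3 - <<'E'
from plan import *
from seg import blobs
g=s2w((-94,0)); plan(*g,96,81)
im,d=cap('side'); P=cloud('side',d)
x,y,z=[P[...,i] for i in range(3)]
cv2.imwrite('pics/c4.png',cv2.resize(im[170:270,200:360,::-1],None,fx=5,fy=5,interpolation=cv2.INTER_CUBIC))
E
```

```text
t 22.02 at [538.3  20.1 151.5] psi 81.0 tilt [ 0.  0. -1.] j7 1.24 op 0.053 F [ 0.8 -0.4  0.5]
shift [-0.012 -0.002  0.555] turn z -0.0
```

View pics/c4.png

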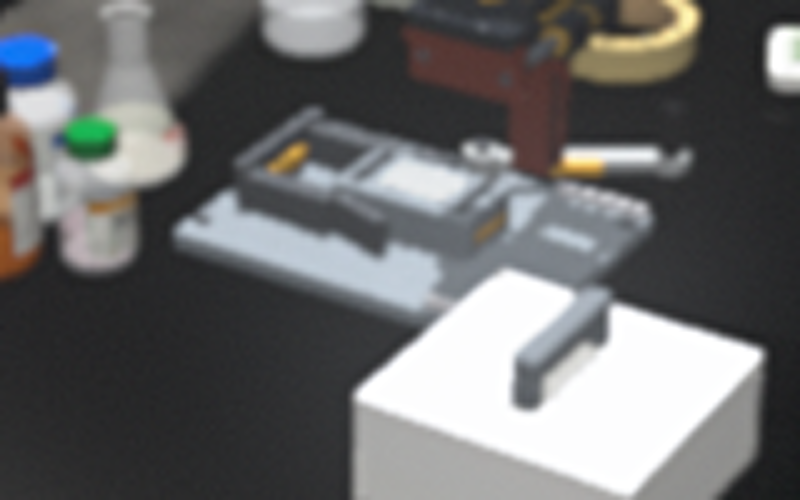

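The cartridge lies flat, partly in the bay (crop 430,200), and the closed fingers are behind it. Next I'll lower and push.

Emit:
jog_arm:
  rows:
    - [0,0,0.3,0,0,0,0]
    - [0,0,0.55,0,0,0,0]
    - [0,0,0.55,0,0,0,0]
    - [-0.1,0,0.55,0,0,0,0]
    - [-0.2,0,0.55,0,0,0,0]
    - [-0.28,0,0.55,0,0,0,0]
    - [-0.36,0,0.55,0,0,0,0]
    - [-0.36,0,0.55,0,0,0,0]

```text
time_s: 23.08
eef_pos: [574.4, 14.4, 96.9]
eef_rot: [0.001, 0.079, 0.997, 0.0]
force: [0.7, -0.1, 1.1]
opening: 0.009
finger_force: 0.0
```

```bash
python3 - <<'E'
from plan import *
g=s2w((-28,0)); plan(*g,96,81)
print(w2s(arm.get_state()['eef_pos']))
E
```

```text
t 23.07 at [574.4  14.4  96.9] psi 81.0 tilt [ 0.002  0.    -1.   ] j7 1.26 op 0.009 F [ 0.7 -0.1  1.1]
shift [-0.307 -0.002  0.009] turn z -0.0
[-58.65776861   0.19029547]
```

Emit:
jog_arm:
  rows:
    - [-0.08,0,0,0,0,0,0]
    - [-0.16,0,0,0,0,0,0]
    - [-0.22,0,0,0,0,0,0]
    - [-0.26,0,0,0,0,0,0]
    - [-0.29,0,0,0,0,0,0]
    - [-0.3,0,0,0,0,0,0]
    - [-0.3,0,0,0,0,0,0]

```text
time_s: 23.95
eef_pos: [603.0, 9.8, 96.6]
eef_rot: [0.0, 0.078, 0.997, 0.0]
force: [-1.5, 0.4, -0.1]
opening: 0.005
finger_force: 0.3
```

```bash
python3 - <<'E'
from plan import *
g=s2w((-28,0)); plan(*g,96,81)
print(w2s(arm.get_state()['eef_pos']))
E
```

```text
t 23.95 at [603.    9.8  96.6] psi 81.0 tilt [ 0. -0. -1.] j7 1.27 op 0.005 F [-1.5  0.4 -0.1]
shift [-0.017 -0.002  0.006] turn z 0.0
[-29.66138435   0.20289809]
```

Not on the stop yet, since the force is low. I'll push a few millimetres more.

Emit:
jog_arm:
  rows:
    - [-0.01,0,0,0,0,0,0]
    - [-0.02,0,0,0,0,0,0]
    - [-0.03,0,0,0,0,0,0]
    - [-0.03,0,0,0,0,0,0]

```text
time_s: 24.45
eef_pos: [604.7, 9.6, 96.5]
eef_rot: [-0.002, 0.078, 0.997, -0.0]
force: [-6.3, 0.6, 3.5]
opening: 0.01
finger_force: 3.0
```

```bash
python3 - <<'E'
from plan import *
plan(*s2w((-28,0)),96,81)
print(w2s(arm.get_state()['eef_pos']))
E
```

```text
t 24.45 at [604.7   9.6  96.5] psi 81.0 tilt [-0.003  0.    -1.   ] j7 1.27 op 0.01 F [-6.3  0.6  3.5]
shift [-0.    -0.002  0.005] turn z 0.0
[-28.01695385   0.24277149]
```

Emit:
jog_arm:
  rows:
    - [-0.01,0,0,0,0,0,0]
    - [-0.02,0,0,0,0,0,0]
    - [-0.02,0,0,0,0,0,0]

```text
time_s: 24.82
eef_pos: [604.9, 9.6, 96.2]
eef_rot: [-0.003, 0.078, 0.997, -0.0]
force: [-10.8, 0.9, 9.0]
opening: 0.004
finger_force: 5.6
```

Emit:
jog_arm:
  rows:
    - [0.1,0,0,0,0,0,0]
    - [0.3,0,0,0,0,0,0]
    - [0.5,0,-0.3,0,0,0,0]
    - [0.5,0,-0.7,0,0,0,0]
    - [0.6,0,-1,0,0,0,0.4]
    - [0.9,0,-1,0,0,0,0.4]

```text
time_s: 25.58
eef_pos: [521.6, 23.2, 199.5]
eef_rot: [0.004, 0.079, 0.997, 0.001]
force: [-0.2, 0.2, 0.0]
opening: 0.192
finger_force: 0.0
```

```bash
python3 - <<'E'
from plan import *
im,d=cap('side'); P=cloud('side',d)
x,y,z=[P[...,i] for i in range(3)]
S=np.stack([np.cos(th)*(x-O[0])+np.sin(th)*(y-O[1]),-np.sin(th)*(x-O[0])+np.cos(th)*(y-O[1])],-1)
m=(abs(S[...,1])<18)&(z>36)&(z<44)&(S[...,0]>-60)&(S[...,0]<68)
t=(abs(S[...,1])<20)&(abs(z-40)<3)&(S[...,0]>-60)&(S[...,0]<68)
print('cartridge top x_s range',np.percentile(S[t][:,0],[0,1,99,100]),t.sum())
cv2.imwrite('pics/c5.png',cv2.resize(im[160:260,220:360,::-1],None,fx=5,fy=5,interpolation=cv2.INTER_CUBIC))
def post(phi): return s2w((-30-110*np.sin(phi),-55+110*np.cos(phi)))
print(post(2.15)); plan(*post(2.15),190,-9+np.rad2deg(2.15))
E
```

```text
cartridge top x_s range [-19.75268296 -16.73108304  65.67625505  67.93026134] 159
[493.72116824 -89.69671145]
t 25.62 at [516.1  23.6 197.7] psi 81.0 tilt [ 0.001  0.    -1.   ] j7 1.23 op 0.239 F [-5.  -0.  -0.1]
shift [ 0.045 -1.154  0.076] turn z -0.276
```

View pics/c5.png

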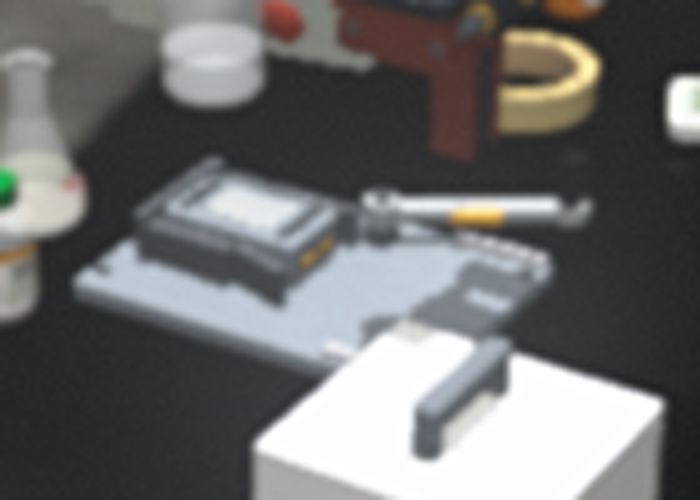

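The cartridge is home: its rear end measures about -18 mm in the socket frame. Next I'll go back to the post.

Emit:
jog_arm:
  rows:
    - [0.0,-0.3,0,0,0,-0.08,0.45]
    - [0.0,-0.7,0,0,0,-0.16,0.45]
    - [0.04,-1,0,0,0,-0.24,0.45]
    - [0.04,-1,0,0,0,-0.276,0.45]
    - [0.04,-1,0,0,0,-0.276,0.45]

```text
time_s: 26.25
eef_pos: [499.7, -75.5, 196.7]
eef_rot: [0.001, -0.208, 0.978, -0.0]
force: [-0.8, 0.0, 1.1]
opening: 0.449
finger_force: 0.0
```

```bash
python3 - <<'E'
from plan import *
def post(phi): return s2w((-30-110*np.sin(phi),-55+110*np.cos(phi)))
plan(*post(2.15),125,-9+np.rad2deg(2.15))
im,d=cap('top')  # black post top: dark pixel blob check
P=cloud('top',d); x,y,z=[P[...,i] for i in range(3)]
m=(z>50)&(z<70)&(abs(x-500)<60)&(abs(y+95)<60); print(m.sum(),P[m].mean(0) if m.any() else '')
E
```

```text
t 26.25 at [499.7 -75.5 196.7] psi 114.0 tilt [ 0.001  0.    -1.   ] j7 1.96 op 0.449 F [-0.8  0.   1.1]
shift [ 0.113 -0.105  0.717] turn z -0.001
0
```

Emit:
jog_arm:
  rows:
    - [0.11,-0.1,0,0,0,0,0.45]
    - [0.11,-0.1,0.3,0,0,0,0.45]
    - [0.11,-0.1,0.6,0,0,0,0.45]
    - [0.11,-0.1,0.72,0,0,0,0.45]
    - [0.11,-0.1,0.72,0,0,0,0.27]
    - [0.11,-0.1,0.72,0,0,0,0.27]
    - [0.11,-0.1,0.72,0,0,0,0.27]

```text
time_s: 27.18
eef_pos: [494.1, -88.7, 125.6]
eef_rot: [0.001, -0.209, 0.978, -0.0]
force: [-0.6, 0.2, -0.3]
opening: 0.268
finger_force: 0.0
```

```bash
python3 - <<'E'
from plan import *
def post(phi): return s2w((-30-110*np.sin(phi),-55+110*np.cos(phi)))
for f in np.linspace(2.15,1.1,8): print(round(f,2)); plan(*post(f),124,-9+np.rad2deg(f))
E
```

```text
2.15
t 27.18 at [494.1 -88.7 125.6] psi 114.1 tilt [ 0.002 -0.    -1.   ] j7 1.96 op 0.268 F [-0.6  0.2 -0.3]
shift [ 0.007 -0.008  0.016] turn z -0.0
2.0
t 27.18 at [494.1 -88.7 125.6] psi 114.1 tilt [ 0.002 -0.    -1.   ] j7 1.96 op 0.268 F [-0.6  0.2 -0.3]
shift [-0.005  0.157  0.016] turn z 0.071
1.85
t 27.18 at [494.1 -88.7 125.6] psi 114.1 tilt [ 0.002 -0.    -1.   ] j7 1.96 op 0.268 F [-0.6  0.2 -0.3]
shift [-0.041  0.317  0.016] turn z 0.143
1.7
t 27.18 at [494.1 -88.7 125.6] psi 114.1 tilt [ 0.002 -0.    -1.   ] j7 1.96 op 0.268 F [-0.6  0.2 -0.3]
shift [-0.102  0.471  0.016] turn z 0.214
1.55
t 27.18 at [494.1 -88.7 125.6] psi 114.1 tilt [ 0.002 -0.    -1.   ] j7 1.96 op 0.268 F [-0.6  0.2 -0.3]
shift [-0.184  0.614  0.016] turn z 0.286
1.4
t 27.18 at [494.1 -88.7 125.6] psi 114.1 tilt [ 0.002 -0.    -1.   ] j7 1.96 op 0.268 F [-0.6  0.2 -0.3]
shift [-0.287  0.742  0.016] turn z 0.358
1.25
t 27.18 at [494.1 -88.7 125.6] psi 114.1 tilt [ 0.002 -0.    -1.   ] j7 1.96 op 0.268 F [-0.6  0.2 -0.3]
shift [-0.408  0.854  0.016] turn z 0.429
1.1
t 27.18 at [494.1 -88.7 125.6] psi 114.1 tilt [ 0.002 -0.    -1.   ] j7 1.96 op 0.268 F [-0.6  0.2 -0.3]
shift [-0.544  0.947  0.016] turn z 0.501
```

Emit:
jog_arm:
  rows:
    - [-0.005,0.16,0.015,0,0,0.071,0.27]
    - [-0.04,0.32,0.015,0,0,0.143,0.27]
    - [-0.1,0.47,0.015,0,0,0.214,0.27]
    - [-0.185,0.615,0.015,0,0,0.286,0.27]
    - [-0.285,0.74,0.015,0,0,0.358,0.27]
    - [-0.41,0.855,0.015,0,0,0.429,0.27]
    - [-0.545,0.945,0.015,0,0,0.5,0.27]
    - [-0.545,0.945,0.015,0,0,0.5,0.27]

```text
time_s: 28.18
eef_pos: [505.3, 21.1, 123.7]
eef_rot: [0.001, 0.306, 0.952, 0.0]
force: [0.0, -0.1, -0.9]
opening: 0.274
finger_force: 0.0
```

```bash
python3 - <<'E'
from plan import *
def post(phi): return s2w((-30-110*np.sin(phi),-55+110*np.cos(phi)))
for f in np.linspace(1.1,0.05,8)[1:]: print(round(f,2)); plan(*post(f),124,-9+np.rad2deg(f))
E
```

```text
0.95
t 28.18 at [505.3  21.1 123.7] psi 54.3 tilt [ 0.001  0.    -1.   ] j7 0.9 op 0.274 F [ 0.  -0.1 -0.9]
shift [-0.018  0.154 -0.003] turn z 0.074
0.8
t 28.18 at [505.3  21.1 123.7] psi 54.3 tilt [ 0.001  0.    -1.   ] j7 0.9 op 0.274 F [ 0.  -0.1 -0.9]
shift [-0.055  0.314 -0.003] turn z 0.146
0.65
t 28.18 at [505.3  21.1 123.7] psi 54.3 tilt [ 0.001  0.    -1.   ] j7 0.9 op 0.274 F [ 0.  -0.1 -0.9]
shift [-0.116  0.467 -0.003] turn z 0.217
0.5
t 28.18 at [505.3  21.1 123.7] psi 54.3 tilt [ 0.001  0.    -1.   ] j7 0.9 op 0.274 F [ 0.  -0.1 -0.9]
shift [-0.2    0.609 -0.003] turn z 0.289
0.35
t 28.18 at [505.3  21.1 123.7] psi 54.3 tilt [ 0.001  0.    -1.   ] j7 0.9 op 0.274 F [ 0.  -0.1 -0.9]
shift [-0.303  0.738 -0.002] turn z 0.361
0.2
t 28.18 at [505.3  21.1 123.7] psi 54.3 tilt [ 0.001  0.    -1.   ] j7 0.9 op 0.274 F [ 0.  -0.1 -0.9]
shift [-0.425  0.849 -0.002] turn z 0.432
0.05
t 28.18 at [505.3  21.1 123.7] psi 54.3 tilt [ 0.001  0.    -1.   ] j7 0.9 op 0.274 F [ 0.  -0.1 -0.9]
shift [-0.562  0.94  -0.002] turn z 0.504
```

Emit:
jog_arm:
  rows:
    - [-0.02,0.155,0,0,0,0.074,0.27]
    - [-0.055,0.315,0,0,0,0.146,0.27]
    - [-0.115,0.465,0,0,0,0.217,0.27]
    - [-0.2,0.61,0,0,0,0.289,0.27]
    - [-0.3,0.74,0,0,0,0.36,0.27]
    - [-0.425,0.85,0,0,0,0.43,0.27]
    - [-0.56,0.94,0,0,0,0.5,0.27]
    - [-0.56,0.94,0,0,0,0.5,0.27]

```text
time_s: 29.18
eef_pos: [605.5, 62.6, 123.2]
eef_rot: [0.0, 0.741, 0.671, 0.0]
force: [-0.2, 0.3, -0.2]
opening: 0.271
finger_force: 0.0
```

```bash
python3 - <<'E'
from plan import *
def post(phi): return s2w((-30-110*np.sin(phi),-55+110*np.cos(phi)))
plan(*post(0),124,-9)
E
```

```text
t 29.18 at [605.5  62.6 123.2] psi -5.7 tilt [ 0.001 -0.    -1.   ] j7 0.02 op 0.271 F [-0.2  0.3 -0.2]
shift [ 0.019  0.056 -0.008] turn z 0.028
```

Emit:
jog_arm:
  rows:
    - [0.01,0.03,0,0,0,0.02,0.27]
    - [0.01,0.06,0,0,0,0.028,0.27]
    - [0.01,0.08,0,0,0,0.028,0.27]
    - [0.01,0.1,0,0,0,0.028,0.27]
    - [0.01,0.11,0,0,0,0.028,0.27]
    - [0.01,0.11,0,0,0,0.028,0.27]

```text
time_s: 29.92
eef_pos: [616.2, 63.1, 123.2]
eef_rot: [0.0, 0.762, 0.648, 0.0]
force: [-1.2, -0.7, -0.5]
opening: 0.272
finger_force: 0.3
```

```bash
python3 plan.py 604 64.7 124 -9
```

```text
t 29.93 at [616.2  63.1 123.2] psi -9.2 tilt [ 0.  0. -1.] j7 -0.03 op 0.272 F [-1.2 -0.7 -0.5]
shift [-0.004 -0.123 -0.008] turn z -0.002
```

Emit:
jog_arm:
  rows:
    - [0,0.01,0,0,0,0,0.27]
    - [0,0.02,0,0,0,0,0.27]
    - [0,0.03,0,0,0,0,0.27]
    - [0,0.03,0,0,0,0,0.27]

```text
time_s: 30.42
eef_pos: [617.2, 63.1, 122.9]
eef_rot: [-0.002, 0.762, 0.648, -0.002]
force: [-8.1, 0.1, 6.3]
opening: 0.273
finger_force: 3.9
```

Stop contact: the force rose and the motion stalled. I'll release, rise and check.

Emit:
jog_arm:
  rows:
    - [0,-0.03,0,0,0,0,0.35]
    - [0,-0.03,0,0,0,0,0.4]
    - [0,-0.03,-0.3,0,0,0,0.4]
    - [0,-0.03,-0.7,0,0,0,0.4]
    - [0,-0.03,-1,0,0,0,0.4]

```text
time_s: 31.05
eef_pos: [616.9, 63.0, 224.9]
eef_rot: [0.001, 0.762, 0.648, 0.001]
force: [0.6, -0.2, 0.1]
opening: 0.399
finger_force: 0.0
```

Emit:
jog_arm:
  rows:
    - [0,-0.3,-0.3,0,0,0,0.4]
    - [0,-0.7,-0.6,0,0,0,0.4]
    - [0,-1,-1,0,0,0,0.4]
    - [0,-1,-1,0,0,0,0.4]

```text
time_s: 31.55
eef_pos: [517.6, 79.6, 326.1]
eef_rot: [0.0, 0.761, 0.648, 0.003]
force: [0.2, -0.8, -0.7]
opening: 0.402
finger_force: 0.0
```

```bash
python3 - <<'E'
from plan import *
im,d=cap('side')
cv2.imwrite('pics/c6.png',cv2.resize(im[150:290,200:400,::-1],None,fx=4,fy=4,interpolation=cv2.INTER_CUBIC))
P=cloud('side',d); x,y,z=[P[...,i] for i in range(3)]
m=(z>45)&(z<70)&(abs(x-610)<30)&(abs(y-64)<25); print('post',m.sum(),[w2s(q).round(1) for q in [np.median(P[m],0)]] if m.any() else '')
E
```

```text
post 48 [array([-32.1,  61.5])]
```

View pics/c6.png

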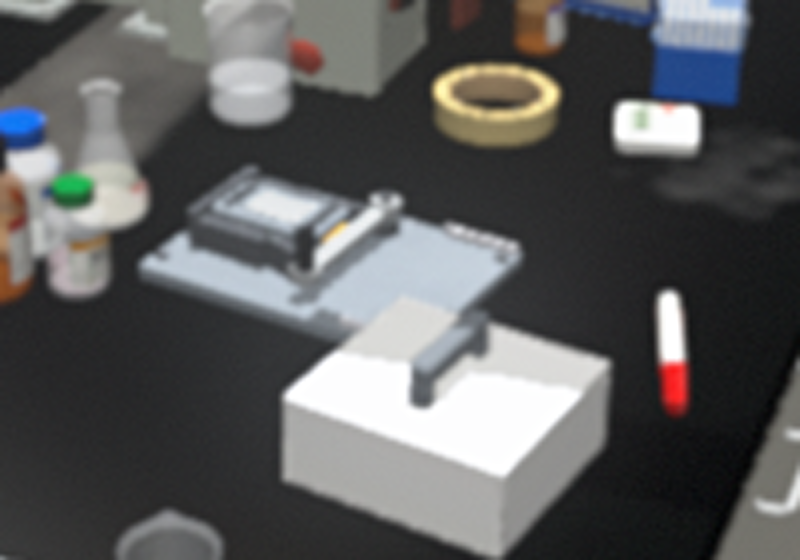

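The crop shows the lever shut across the home cartridge, with the post at (300,240). The cover and the tape roll and timer are standing as before.

```bash
python3 -c "
from h import *;print(arm.hand_in())"
```

```text
the job is handed in; nothing more can be done
None
```

I handed the job in; by my last measurements the cover is on the worktop clear of the socket, the cartridge is home, and the lever is shut to its stop. The verdict was not reported back to me.

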